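# Eject the spent filter cartridge

### The job

The filter cartridge with the red cap is spent. Press it straight down into the manifold until its push-to-release latch lets go, let it spring up, then pull it out upward and put it in the yellow tray. Leave the blue-capped cartridge latched in its bay.

Things in the scene. Friction and masses are not known exactly. Their poses are not given: they have to be found in the camera images.
- red_cartridge_centre (a point): Centre (half-way up, on the axis) of the spent cartridge: red cap, upright round, 30 mm diameter, 56 mm tall, 60 g, loose in one bay; z up, top 28 mm above this point. Latched, its top is 9 mm above the deck. Pressed down, the latch lets go after about 5 mm and a firm stop is met at 7 mm: press to the stop (5 N, up to 20 N does no harm). Let go, it rises by itself by 18 mm and stays there, ready to grip.
- blue_cartridge_centre (a point): Centre of the fresh cartridge: same shape, size and latch, with a blue cap. It stands latched in the other bay.
- manifold: Grey metal filter manifold fixed to the table, 86 mm (x) by 150 mm (y), 62 mm high. Its flat deck has two round bays, 33 mm wide, at y = +34 and -34 mm, x = 0; which cartridge is in which bay varies. Origin at the centre of its underside, z up. A latched cartridge cannot be pulled out; a released one is clear of the deck once lifted 50 mm from its sprung-up height.
- tray: Yellow open tray fixed to the table, 100 mm (x) by 130 mm (y), 30 mm high, walls and floor 4 mm thick. Origin at the centre of its underside, z up. Keep clear of the conical glass flask at world x 0.565, y -0.035 m, 195 mm across its foot and 318 mm tall: pass it on the robot's side, at x about 0.42 m.
Things that resemble listed ones, but are neither listed nor needed, are in the scene too. Of the things like the part that bears red_cartridge_centre, leave any that is green; of the rest the larger one is meant.

How it is judged:
On the way, in this order (a step that is already met when the one before it is completed fails the run):
1. the red-capped cartridge is pressed into its bay by about 3 mm or more (z of red_cartridge_centre in the frame of manifold below 0.04 m and x of red_cartridge_centre in the frame of manifold between -0.01 and 0.01 m).
2. the latch has let go and the cartridge stands at least 12 mm higher than when latched (z of red_cartridge_centre in the frame of manifold above 0.054 m).
At the end, for the whole second after the job is handed in: The red-capped cartridge rests in the yellow tray, standing or lying, with its centre inside the tray's outline and less than 45 mm above the table, let go and at rest; the blue-capped cartridge is still latched in its bay (within 10 mm of its start, less than about 4 mm up) (x of red_cartridge_centre in the frame of tray between -0.047 and 0.047 m and y of red_cartridge_centre in the frame of tray between -0.062 and 0.062 m and z of red_cartridge_centre in the frame of tray below 0.045 m and linear speed of red_cartridge below 0.03 m/s and z of blue_cartridge_centre in the frame of manifold below 0.047 m and distance of blue_cartridge_centre from where it was at the start of the episode below 0.01 m); the robot touches nothing.
It fails at once if the blue-capped cartridge is released or moved by more than 10 mm (distance of blue_cartridge_centre from where it was at the start of the episode above 0.01 m).
It also fails if it takes over 64 s, if anything falls off the work surface, if the arm or the gripper's body presses on something with over 40 N, if the wrist force passes 120 N, or if a joint passes its speed limit or range.

### The arm

A 6-joint arm with a two-finger parallel gripper is mounted at the origin on the work surface; the furniture and walls round the work are solid. World frame = base frame: x ahead of the robot, y to its left, z up, the work surface at z = 0. Lengths are in m, angles in rad, forces in N, time in s.
With the tool pointing down it reaches from about 0.25 to 0.725 m from the base axis. Payload 4 kg.
Tool frame: the origin (TCP) lies where the fingers leave the gripper's body, on its centre line; the fingertips stand 73 mm ahead of it and the grasp point (between the pads) lies 54 mm ahead of it (bot.tips_ahead is the z of the fingertips in the tool frame, in m); z points along the fingers, y is the direction in which the jaws open and shut (so a half turn about z gives the same grasp; the last joint's range is limited). The gripper opens to 85 mm and grips with 20 to 120 N. Pads are 22 mm wide; open, the fingers measure 114 mm over their backs; the gripper's body (76 mm by 85 mm) begins 54 mm behind the grasp point. The pads swing forward as they close: fully open they stand 13 mm farther back than shut.
Start: joints at [1.102, 0.241, 0.005, 1.335, 0, 1.571], TCP at [0.226, 0.446, 0.304] pointing down, gripper open.
Joint ranges: [-2.72, 2.72], [-1.05, 1.87], [-1.09, 1.28], [-1.99, 2.15], [-1.42, 1.44], [-3.14, 3.14]. Speed limits (rad/s): [2.79, 2.79, 3.14, 3.14, 3.14, 3.14].

### API

Orientations are given as a unit quaternion [x, y, z, w].
In Python, from workcell import readout, camera, get_calibration, order, bot gives the robot as it stands.
- The arm moves only by the tool send_rows, never from a script. Its argument "moves" is a list of rows, each a list of 3 entries, a list of its own where there are three numbers: the shift along the tool's x, y, z in mm, then the turn, a rotation vector about the tool's x, y, z in rad, then the finger opening in mm, from 0 to 85.4. In form: [[[dx, dy, dz], [ax, ay, az], grip], ...]. A call has 1 to 12 rows; each row is the pose to reach, as a shift and turn from the pose measured when the call began, along the tool's axes at that moment; what a row does not reach only later rows make up. A row lasts 1/12 s, in which the tool goes at most 41.7 mm and 7.16 degrees, less where a joint would pass 70% of its speed; a pose out of reach is approached as far as the arm can. A call with a gripper value outside its range is refused whole. The fingers move at their own pace and stop on an object; the grip force is fixed at half the most. Time passes only in rows, so rows that repeat a pose let the fingers close. It gives the time, the measured TCP pose, the force and the opening at its end, in the units of the state.
- readout.get_obs(): the state, without advancing time (a new reading comes with each control period).
- camera(name): name is "side" or "top"; returns the picture (384x512x3 uint8, red, green, blue); there is no depth.
- get_calibration(name): a dict with "fx", "fy", "cx", "cy" (pixels), "R" (3x3) and "t" (3): a world point X has camera coordinates R X + t. Camera axes: x right, y down, z forward; pixel columns grow to the right and rows downward; lengths in m; the calibration is good to about 2 mm. A picture is of the moment at which its call begins. get_calibration takes no time and is no camera call.
- order.job_done(): hands the job in, once; it reports no verdict.
The state is a dict: "clock": time; "joint_pos": joint angles; "joint_vel": joint speeds; "tau": joint torques, N m; "eef_pos": TCP position; "tool_rot": TCP orientation; "ft_force": force on the tool from outside, world axes, zero at the start; "ft_torque": the same for the moment, N m; "grip_width": finger opening in m.
Only numpy, scipy, OpenCV 4.12 (cv2) and the standard library are available. Lean on these libraries where they do the work, as an engineer would, in place of code of your own. Each camera call takes 0.05 s, during which the arm holds its last target. There are 200 camera calls.

## Working session

There is one attempt and no reset: what is moved stays moved. The work goes in short steps, Python scripts to look and compute and a tool call to move; the robot and the scene stay as the last step left them, time stands still between calls to the robot, and variables do not carry over. Pictures are saved under pics/ and viewed, about 8 in all and at most 12, crops included, and the job is handed in when it is done.

Besides the shell and the picture viewer there is one more tool, called after "Emit:" by a JSON object that holds its "method" and its "body", one argument or row to a line. send_rows: Moves the arm, as the interface text tells. Its arguments: {"type":"object","properties":{"moves":{"type":"array","items":{"type":"array"}}},"required":["moves"]}

```bash
mkdir -p pics; python3 - <<'E'
from workcell import readout,camera,get_calibration
import cv2,numpy as np
for n in("side","top"):
    im=camera(n);cv2.imwrite(f"pics/{n}0.png",im[:,:,::-1]);c=get_calibration(n)
    print(n,c["fx"],c["cx"],c["cy"],np.round(c["R"],3).tolist(),np.round(c["t"],3), -np.array(c["R"]).T@c["t"])
o=readout.get_obs();print({k:np.round(v,3) for k,v in o.items()})
E
```

```text
side 360.3996814002592 254.3027976633203 191.06061921162492 [[0.897, -0.442, -0.001], [-0.29, -0.587, -0.756], [0.333, 0.679, -0.654]] [-0.434  0.234  0.749] [ 0.2074671  -0.56308067  0.6667374 ]
top 423.41011973811425 256.13896001298957 188.9214380711605 [[-0.004, -1.0, 0.005], [-0.979, 0.003, -0.203], [0.203, -0.006, -0.979]] [0.08  0.544 0.981] [0.33404703 0.08409966 1.07038056]
{'clock': np.float64(0.1), 'joint_pos': array([1.102, 0.241, 0.004, 1.335, 0.   , 1.571]), 'joint_vel': array([ 0.   , -0.002,  0.003,  0.   , -0.001,  0.   ]), 'tau': array([-0.0000e+00, -3.7314e+01,  2.5301e+01,  1.1000e-02, -0.0000e+00,
        0.0000e+00]), 'eef_pos': array([0.226, 0.446, 0.303]), 'tool_rot': array([ 0.232,  0.973, -0.001, -0.   ]), 'ft_force': array([-0.151,  0.089,  0.07 ]), 'ft_torque': array([ 0.022,  0.008, -0.038]), 'grip_width': np.float64(0.086)}
```

View pics/side0.png

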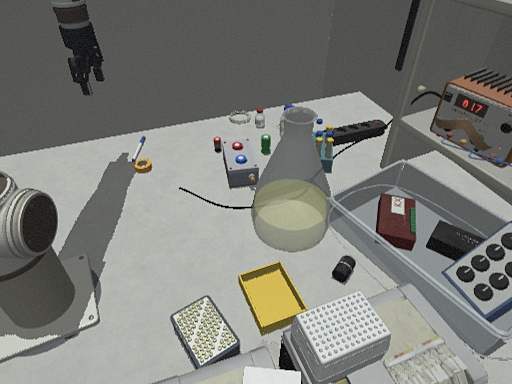

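View pics/top0.png

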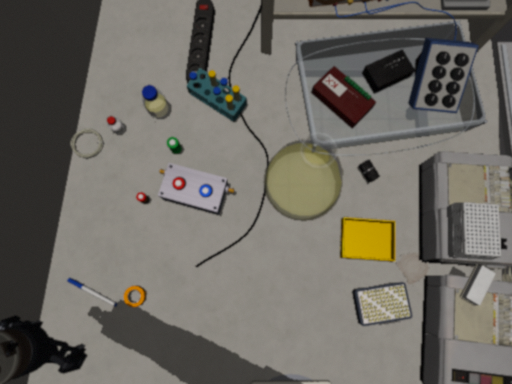

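Top view: manifold around (194,189), with the red cap at (179,184) and the blue cap at (206,190). The yellow tray is at about (368,240). The small red decoy (142,197) and the green one (174,145) stand loose. I'll enlarge this area.

```bash
python3 - <<'E'
import cv2,numpy as np
t=cv2.imread("pics/top0.png");s=cv2.imread("pics/side0.png")
a=cv2.resize(t[155:220,145:245],(800,520),interpolation=cv2.INTER_CUBIC)
cv2.imwrite("pics/crop_t.png",a)
b=cv2.resize(s[125:200,205:280],(600,600),interpolation=cv2.INTER_CUBIC);cv2.imwrite("pics/crop_s.png",b)
E
cat > h.py <<'E'
import numpy as np
from workcell import get_calibration
def at_z(n,u,v,z):
    c=get_calibration(n);R=np.array(c["R"]);t=np.array(c["t"])
    d=R.T@np.array([(u-c["cx"])/c["fx"],(v-c["cy"])/c["fy"],1]);o=-R.T@t
    return o+d*(z-o[2])/d[2]
def proj(n,X):
    c=get_calibration(n);p=np.array(c["R"])@X+c["t"]
    return np.array([c["fx"]*p[0]/p[2]+c["cx"],c["fy"]*p[1]/p[2]+c["cy"]])
E
```

```text
(no output)
```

View pics/crop_t.png

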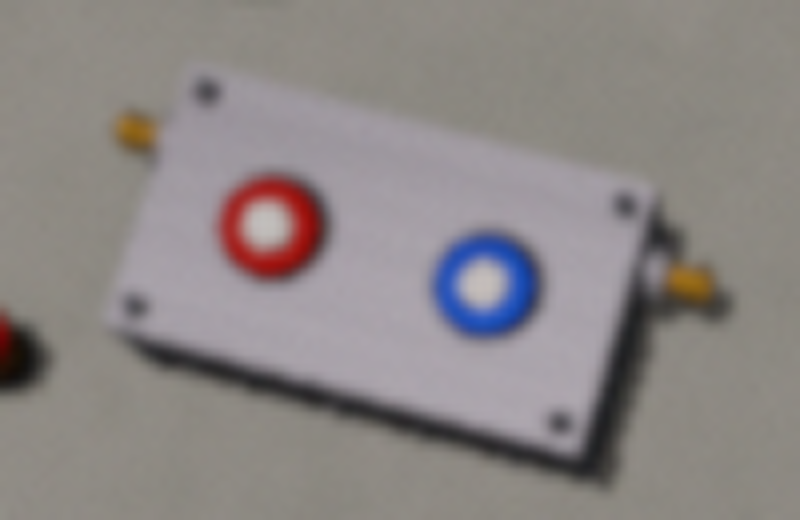

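View pics/crop_s.png

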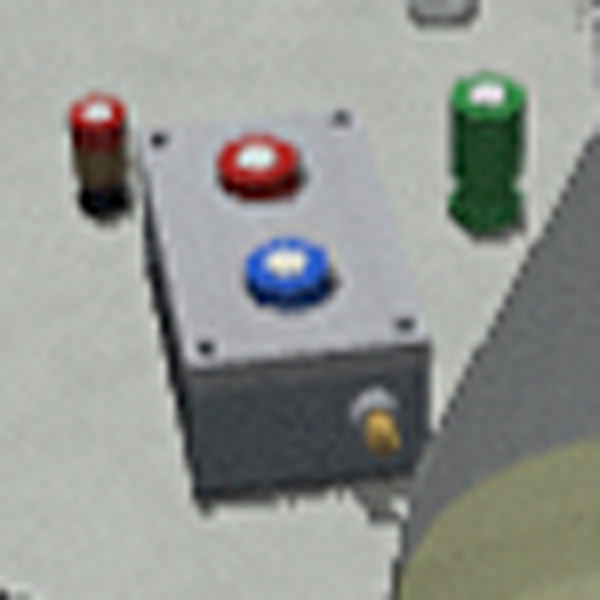

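The top crop shows the red cap centre at (272,227), the blue one at (487,285), and deck corners at (197,68), (655,185), (580,465) and (105,325). The side crop shows the red top face at (258,158) and the blue one at (287,263).

```bash
python3 - <<'E'
from h import *
import cv2
f=lambda x,y:((x+.5)/8-.5+145,(y+.5)/8-.5+155)
g=lambda x,y:((x+.5)/8-.5+205,(y+.5)/8-.5+125)
r=at_z("top",*f(272,227),.071);b=at_z("top",*f(487,285),.071);print("top r,b",r,b,np.linalg.norm(r-b))
r2=at_z("side",*g(258,158),.071);b2=at_z("side",*g(287,263),.071);print("side",r2,b2,np.linalg.norm(r2-b2))
c=[at_z("top",*f(*p),.062) for p in((197,68),(655,185),(580,465),(105,325))]
print(np.round(c,4),np.mean(c,0),(r+b)/2,[np.linalg.norm(c[i]-c[i-1]) for i in range(4)])
d=r-b;print("manifold y axis angle",np.degrees(np.arctan2(d[1],d[0])))
t=cv2.imread("pics/top0.png");h=cv2.cvtColor(t,cv2.COLOR_BGR2HSV)
m=cv2.inRange(h,(22,180,100),(34,255,255));m[:,:320]=0
q=cv2.minAreaRect(cv2.findNonZero(cv2.morphologyEx(m,cv2.MORPH_OPEN,np.ones((5,5)))));print(q)
p=[at_z("top",*x,.03) for x in cv2.boxPoints(q)];print(np.round(p,3),np.mean(p,0))
E
```

```text
top r,b [0.55637845 0.26571904 0.071     ] [0.53833453 0.2004769  0.071     ] 0.06769135004848652
side [0.55771124 0.26820028 0.071     ] [0.53962163 0.20264667 0.071     ] 0.06800374957588162
[[0.6085 0.2921 0.062 ]
 [0.5712 0.1509 0.062 ]
 [0.4849 0.1725 0.062 ]
 [0.5281 0.3168 0.062 ]] [0.54819989 0.23306365 0.062     ] [0.54735649 0.23309797 0.071     ] [np.float64(0.08414622606667527), np.float64(0.14606706671850617), np.float64(0.08898106801751932), np.float64(0.1507076623765367)]
manifold y axis angle 74.54023852354891
((366.505859375, 238.90663146972656), (49.528358459472656, 40.4211311340332), 3.5763344764709473)
[[ 0.379 -0.126  0.03 ]
 [ 0.478 -0.137  0.03 ]
 [ 0.469 -0.259  0.03 ]
 [ 0.371 -0.246  0.03 ]] [ 0.42419505 -0.19209849  0.03      ]
```

```bash
cat >> h.py <<'E'
from workcell import readout
from scipy.spatial.transform import Rotation as Ro
def goal(p,ydeg=None):
    o=readout.get_obs();R=Ro.from_quat(o["tool_rot"])
    s="shift mm %s"%np.round(R.inv().apply(np.array(p)-o["eef_pos"])*1000,1)
    if ydeg is not None:
        a=np.radians(ydeg);y=np.array([np.cos(a),np.sin(a),0]);z=np.array([0,0,-1.]);G=Ro.from_matrix(np.c_[np.cross(y,z),y,z])
        s+=" turn %s"%np.round((R.inv()*G).as_rotvec(),3)
    print("now",np.round(o["eef_pos"],4),s,"F",np.round(o["ft_force"],1),"grip",round(o["grip_width"],4),"t",o["clock"])
E
python3 -c "
from h import *
goal([.557,.267,.19],-15.5)"
```

```text
now [0.2257 0.4457 0.3031] shift mm [-376.3   -9.5  113.1] turn [-2.000e-03  1.000e-03  1.373e+00] F [-0.2  0.1  0.1] grip 0.0855 t 0.1
```

Emit:
{"method": "send_rows", "body": {
  "moves": [
    [[-32,-1,0],[0,0,0.115],0],
    [[-64,-2,0],[0,0,0.23],0],
    [[-96,-3,5],[0,0,0.345],0],
    [[-128,-4,10],[0,0,0.46],0],
    [[-160,-5,20],[0,0,0.575],0],
    [[-192,-6,30],[0,0,0.69],0],
    [[-224,-6,42],[0,0,0.805],0],
    [[-256,-7,55],[0,0,0.92],0],
    [[-288,-8,70],[0,0,1.03],0],
    [[-320,-9,85],[-0.001,0,1.145],0],
    [[-350,-9,100],[-0.001,0.001,1.26],0],
    [[-376,-9.5,110],[-0.002,0.001,1.373],0]
  ]
}}

```text
clock: 1.1
eef_pos: [0.5577, 0.2654, 0.1907]
tool_rot: [0.798, 0.602, -0.001, -0.0]
ft_force: [-0.1, 0.6, 0.3]
grip_width: -0.0001
```

```bash
python3 -c "
from h import *
goal([.557,.267,.155],-15.5)"
```

```text
now [0.5577 0.2654 0.1907] shift mm [ 1.4 -1.  35.7] turn [-0.002  0.002 -0.007] F [-0.1  0.6  0.3] grip -0.0001 t 1.1
```

Emit:
{"method": "send_rows", "body": {
  "moves": [
    [[1,-1,18],[0,0,-0.007],0],
    [[1.4,-1,35],[-0.002,0.002,-0.007],0],
    [[1.4,-1,35.7],[-0.002,0.002,-0.007],0]
  ]
}}

```text
clock: 1.35
eef_pos: [0.5552, 0.2652, 0.1501]
tool_rot: [0.796, 0.605, -0.004, -0.001]
ft_force: [-0.7, -0.9, -1.2]
grip_width: 0.0001
```

```bash
python3 - <<'E'
from h import *
from workcell import camera,bot
import cv2
goal([.557,.267,.155]);print(bot.tips_ahead)
t=camera("top")[:,:,::-1];s=camera("side")[:,:,::-1]
a=cv2.resize(t[150:225,140:235],(500,395),interpolation=cv2.INTER_CUBIC)
b=cv2.resize(s[115:190,200:275],(395,395),interpolation=cv2.INTER_CUBIC)
cv2.imwrite("pics/near.png",np.hstack([b,np.zeros((395,5,3),np.uint8)]) if 0 else np.hstack([b,a[:, :400]]))
E
```

```text
now [0.5552 0.2652 0.1501] shift mm [ 2.2  1.3 -4.9] F [-0.7 -0.9 -1.2] grip 0.0001 t 1.35
0.0726
```

View pics/near.png

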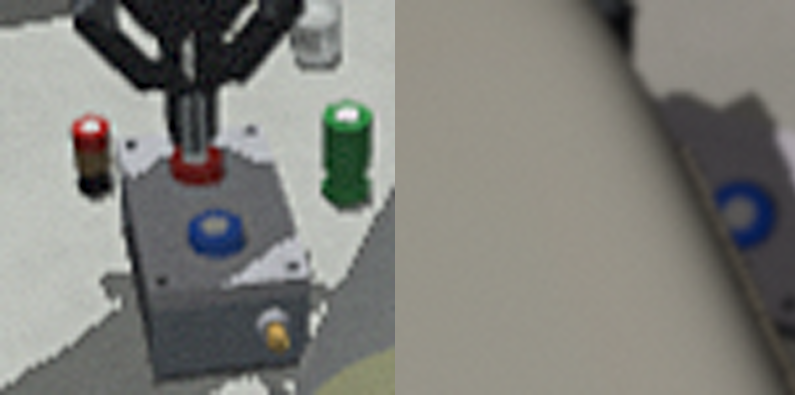

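The side view shows the closed fingertips centred on the red cap at about (195,150) in the crop. The arm hides the cap from the top camera. Next I'll press in small steps.

```bash
python3 -c "
from h import *
goal([.557,.267,.142],-15.5)"
```

```text
now [0.5562 0.2666 0.1538] shift mm [ 0.6  0.6 11.8] turn [-0.002  0.002 -0.   ] F [ 0.4 -0.7  1. ] grip 0.0 t 1.45
```

Emit:
{"method": "send_rows", "body": {
  "moves": [
    [[0.6,0.6,6],[-0.002,0.002,0],0],
    [[0.6,0.6,10],[-0.002,0.002,0],0],
    [[0.6,0.6,13],[-0.002,0.002,0],0],
    [[0.6,0.6,15],[-0.002,0.002,0],0],
    [[0.6,0.6,17],[-0.002,0.002,0],0],
    [[0.6,0.6,17.5],[-0.002,0.002,0],0],
    [[0.6,0.6,17.5],[-0.002,0.002,0],0]
  ]
}}

```text
clock: 2.03
eef_pos: [0.5574, 0.2673, 0.137]
tool_rot: [0.796, 0.605, 0.001, 0.0]
ft_force: [0.0, -0.3, 1.8]
grip_width: -0.0001
```

Emit:
{"method": "send_rows", "body": {
  "moves": [
    [[0,0,1],[0,0,0],0],
    [[0,0,2],[0,0,0],0],
    [[0,0,3],[0,0,0],0],
    [[0,0,3],[0,0,0],0]
  ]
}}

```text
clock: 2.37
eef_pos: [0.5578, 0.2675, 0.1356]
tool_rot: [0.796, 0.605, 0.002, 0.0]
ft_force: [-1.5, -0.5, 10.4]
grip_width: 0.0001
```

That is the stop, at 10 N. I'll retract straight up, then open.

Emit:
{"method": "send_rows", "body": {
  "moves": [
    [[0,0,-10],[0,0,0],0],
    [[0,0,-25],[0,0,0],0],
    [[0,0,-40],[0,0,0],0],
    [[0,0,-55],[0,0,0],0],
    [[0,0,-65],[0,0,0],30],
    [[0,0,-65],[0,0,0],60],
    [[0,0,-65],[0,0,0],60],
    [[0,0,-65],[0,0,0],60]
  ]
}}

```text
clock: 3.03
eef_pos: [0.557, 0.2672, 0.1994]
tool_rot: [0.796, 0.605, 0.001, 0.0]
ft_force: [0.4, -0.7, -0.1]
grip_width: 0.0486
```

```bash
python3 - <<'E'
from h import *
from workcell import camera
import cv2
s=camera("side")[:,:,::-1]
cv2.imwrite("pics/spr.png",cv2.resize(s[105:195,195:285],(540,540),interpolation=cv2.INTER_CUBIC))
goal([.557,.267,.139],-15.5)
print((proj("side",np.array([.557,.267,.089]))-[195,105])*6)
E
```

```text
now [0.5569 0.2671 0.1992] shift mm [-0.1  0.1 60.2] turn [ 0.001 -0.001 -0.   ] F [-0.  -0.4 -0.8] grip 0.0556 t 3.0833
[249.32995064 206.51756583]
```

View pics/spr.png

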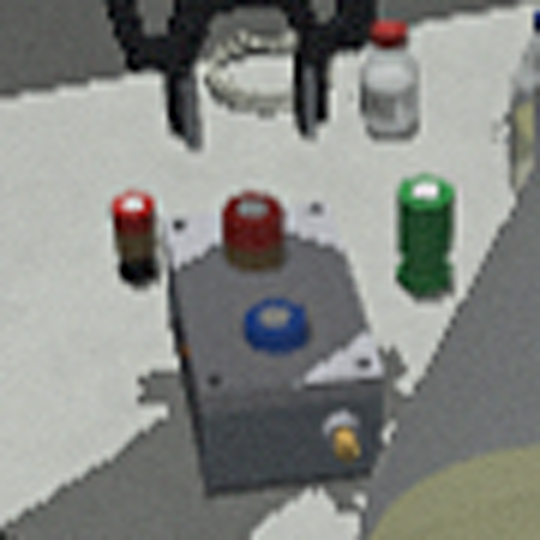

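The red cartridge has sprung up, with its top at (254,207) where (249,207) was predicted. Blue is unchanged. Time to grip.

Emit:
{"method": "send_rows", "body": {
  "moves": [
    [[0,0,15],[0,0,0],60],
    [[0,0,30],[0,0,0],60],
    [[0,0,45],[0,0,0],60],
    [[0,0,55],[0,0,0],60],
    [[0,0,61],[0,0,0],60],
    [[0,0,61],[0,0,0],45],
    [[0,0,61],[0,0,0],20],
    [[0,0,61],[0,0,0],20],
    [[0,0,61],[0,0,0],20],
    [[0,0,61],[0,0,0],20],
    [[0,0,61],[0,0,0],20],
    [[0,0,61],[0,0,0],20]
  ]
}}

```text
clock: 4.08
eef_pos: [0.5575, 0.2673, 0.1389]
tool_rot: [0.796, 0.605, 0.001, 0.0]
ft_force: [1.1, 0.2, 1.7]
grip_width: 0.0281
```

Emit:
{"method": "send_rows", "body": {
  "moves": [
    [[0,0,-6],[0,0,0],20],
    [[0,0,-15],[0,0,0],20],
    [[0,0,-27],[0,0,0],20],
    [[0,0,-40],[0,0,0],20],
    [[0,0,-55],[0,0,0],20],
    [[0,0,-70],[0,0,0],20],
    [[0,0,-85],[0,0,0],20],
    [[0,0,-100],[0,0,0],20],
    [[0,0,-110],[0,0,0],20],
    [[0,0,-110],[0,0,0],20]
  ]
}}

```text
clock: 4.92
eef_pos: [0.558, 0.2678, 0.2524]
tool_rot: [0.796, 0.605, 0.004, 0.001]
ft_force: [0.1, 0.5, -0.2]
grip_width: 0.028
```

```bash
python3 - <<'E'
from h import *
from workcell import camera
import cv2
s=camera("side")[:,:,::-1]
cv2.imwrite("pics/lift.png",cv2.resize(s[40:200,160:320],(480,480),interpolation=cv2.INTER_CUBIC))
goal([.40,.22,.25]);goal([.40,-.19,.25]);goal([.42,-.19,.20])
E
```

```text
now [0.5576 0.2675 0.2507] shift mm [ -87.9 -139.2   -0.2] F [ 0.2  0.4 -1.5] grip 0.0281 t 4.9667
now [0.5576 0.2675 0.2507] shift mm [-483.   -29.6   -1.3] F [ 0.2  0.4 -1.5] grip 0.0281 t 4.9667
now [0.5576 0.2675 0.2507] shift mm [-477.8  -10.5   48.8] F [ 0.2  0.4 -1.5] grip 0.0281 t 4.9667
```

View pics/lift.png

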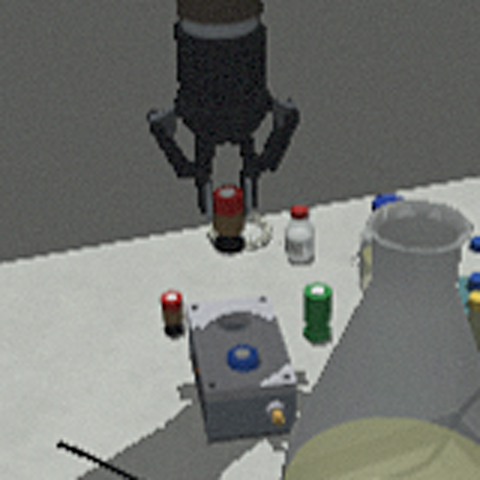

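The red cartridge is held, hanging at about (228,215), and blue is still latched at (243,357). Next I carry it around the robot's side of the flask.

Emit:
{"method": "send_rows", "body": {
  "moves": [
    [[-12,-20,0],[0,0,0],20],
    [[-27,-44,0],[0,0,0],20],
    [[-45,-70,0],[0,0,0],20],
    [[-60,-95,0],[0,0,0],20],
    [[-75,-118,0],[0,0,0],20],
    [[-88,-139,0],[0,0,0],20],
    [[-115,-132,0],[0,0,0],20],
    [[-145,-123,0],[0,0,0],20],
    [[-175,-115,0],[0,0,0],20],
    [[-205,-107,0],[0,0,0],20],
    [[-235,-98,0],[0,0,0],20],
    [[-265,-90,0],[0,0,0],20]
  ]
}}

```text
clock: 5.97
eef_pos: [0.399, 0.0349, 0.2485]
tool_rot: [0.796, 0.606, 0.002, -0.0]
ft_force: [1.4, -1.1, -1.2]
grip_width: 0.028
```

```bash
python3 -c "
from h import *
goal([.405,-.19,.25],-15.5)"
```

```text
now [0.399  0.0349 0.2485] shift mm [-215.2   65.8   -2.1] turn [ 0.002 -0.003  0.001] F [ 1.4 -1.1 -1.2] grip 0.028 t 5.9667
```

Emit:
{"method": "send_rows", "body": {
  "moves": [
    [[-28,8,0],[0,0,0],20],
    [[-56,16,0],[0,0,0],20],
    [[-84,25,0],[0,0,0],20],
    [[-112,33,0],[0,0,0],20],
    [[-140,42,0],[0,0,0],20],
    [[-168,50,0],[0,0,0],20],
    [[-192,58,-1],[0,0,0],20],
    [[-208,63,-2],[0,0,0],20],
    [[-215,66,-2],[0,0,0],20],
    [[-215,66,-2],[0,0,0],20],
    [[-215,66,-2],[0,0,0],20]
  ]
}}

```text
clock: 6.88
eef_pos: [0.4048, -0.1894, 0.2492]
tool_rot: [0.796, 0.605, 0.002, -0.001]
ft_force: [-0.3, 0.3, -0.0]
grip_width: 0.0279
```

```bash
python3 - <<'E'
from h import *
from workcell import camera
import cv2
s=camera("side")[:,:,::-1]
cv2.imwrite("pics/tray.png",cv2.resize(s[140:350,170:400],(690,630-40),interpolation=cv2.INTER_CUBIC))
goal([.42,-.192,.20],-15.5)
E
```

```text
now [ 0.4048 -0.189   0.2493] shift mm [ 0.9 15.4 49.3] turn [ 0.001 -0.004  0.001] F [0.3 0.2 0.1] grip 0.0278 t 6.9333
```

View pics/tray.png

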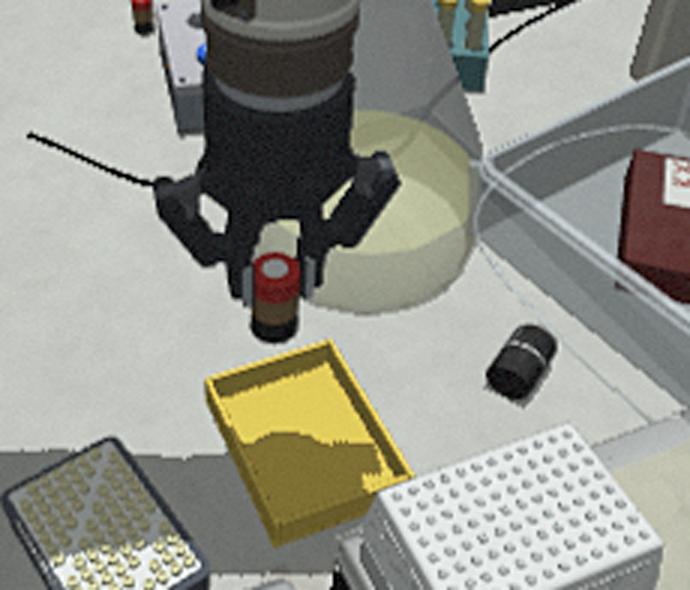

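The cartridge is held at about (275,295), above and behind the tray. The tray rim corners are near (207,383), (333,343), (410,478) and (275,530).

```bash
python3 - <<'E'
from h import *
P=[at_z("side",170+x/3,140+y/2.81,.03) for x,y in((207,383),(333,343),(410,478),(275,530))]
print(np.round(P,3),np.mean(P,0))
goal([.42,-.192,.112],-15.5)
E
```

```text
[[ 0.38  -0.136  0.03 ]
 [ 0.479 -0.143  0.03 ]
 [ 0.466 -0.267  0.03 ]
 [ 0.37  -0.262  0.03 ]] [ 0.42386521 -0.20193632  0.03      ]
now [ 0.4048 -0.189   0.2493] shift mm [  0.5  15.4 137.3] turn [ 0.001 -0.004  0.001] F [0.3 0.2 0.1] grip 0.0278 t 6.9333
```

Emit:
{"method": "send_rows", "body": {
  "moves": [
    [[-4,19,20],[0,0,0],20],
    [[-4,19,45],[0,0,0],20],
    [[-4,19,70],[0,0,0],20],
    [[-4,19,92],[0,0,0],20],
    [[-4,19,110],[0.001,-0.002,0],20],
    [[-4,19,122],[0.001,-0.004,0],20],
    [[-4,19,129],[0.001,-0.004,0],20],
    [[-4,19,133],[0.001,-0.004,0],20],
    [[-4,19,136],[0.001,-0.004,0],20],
    [[-4,19,137],[0.001,-0.004,0],20],
    [[-4,19,138],[0.001,-0.004,0],20],
    [[-4,19,138],[0.001,-0.004,0],20]
  ]
}}

```text
clock: 7.93
eef_pos: [0.4227, -0.1975, 0.1119]
tool_rot: [0.796, 0.606, 0.0, 0.0]
ft_force: [0.1, 0.4, -0.6]
grip_width: 0.0278
```

Emit:
{"method": "send_rows", "body": {
  "moves": [
    [[0,0,1],[0,0,0],20],
    [[0,0,1.5],[0,0,0],20],
    [[0,0,1.5],[0,0,0],32],
    [[0,0,1.5],[0,0,0],38],
    [[0,0,1.5],[0,0,0],48],
    [[0,0,1.5],[0,0,0],55],
    [[0,0,1.5],[0,0,0],55],
    [[0,0,1.5],[0,0,0],55]
  ]
}}

```text
clock: 8.6
eef_pos: [0.4227, -0.1975, 0.1104]
tool_rot: [0.796, 0.606, 0.0, 0.0]
ft_force: [-0.3, -0.1, 0.5]
grip_width: 0.0548
```

Emit:
{"method": "send_rows", "body": {
  "moves": [
    [[0,0,-6],[0,0,0],55],
    [[0,0,-18],[0,0,0],55],
    [[0,0,-35],[0,0,0],55],
    [[0,0,-55],[0,0,0],55],
    [[0,0,-80],[0,0,0],55],
    [[0,0,-105],[0,0,0],55],
    [[0,0,-125],[0,0,0],55],
    [[0,0,-135],[0,0,0],55],
    [[0,0,-135],[0,0,0],55],
    [[0,0,-135],[0,0,0],55]
  ]
}}

```text
clock: 9.43
eef_pos: [0.4228, -0.1975, 0.246]
tool_rot: [0.796, 0.606, 0.001, 0.001]
ft_force: [0.9, -0.1, -0.7]
grip_width: 0.0551
```

```bash
python3 - <<'E'
from h import *
from workcell import camera
import cv2
goal([.42,-.192,.25])
s=camera("side")[:,:,::-1]
cv2.imwrite("pics/end.png",cv2.resize(s[110:350,170:400],(575,600),interpolation=cv2.INTER_CUBIC))
E
```

```text
now [ 0.4228 -0.1975  0.246 ] shift mm [ 4.6 -4.2 -4. ] F [ 0.9 -0.1 -0.7] grip 0.0551 t 9.4333
```

View pics/end.png

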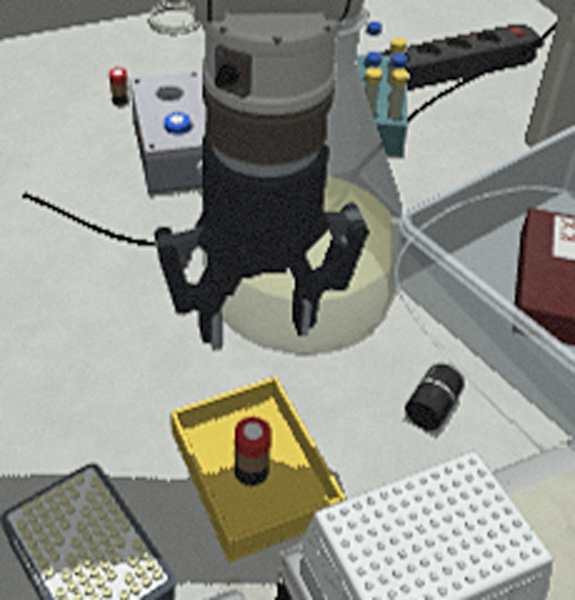

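The red cartridge stands in the middle of the tray at about (253,450). The blue one is still in its bay at (178,122), the other bay at (170,93) is empty, and the gripper is clear.

```bash
python3 -c "
from workcell import order;print(order.job_done())"
```

```text
the job is handed in; nothing more can be done
None
```

The red-capped cartridge is out of the manifold and standing upright, let go, near the middle of the yellow tray. I handed the job in at about 9.5 s on the robot's clock.

- **Press and release:** I pressed it with closed fingers to the firm stop, at about 10 N. It then sprang up to the expected height, with its top within 1 px in the side view of the row predicted.
- **Move:** I gripped it (28 mm between the fingers), lifted it straight out, carried it past the flask on the robot's side at x about 0.40 m, and set it down in the tray.
- **Last checks:** The final picture shows the blue-capped cartridge still seated in its bay and the other bay empty. The gripper is about 135 mm above where it let go, touching nothing, with under 1.2 N on the wrist.
- **Disagreements:**
  - The two cameras differed by about 2–3 mm on the red cartridge's position. I used the average.
  - They differed by about 10 mm in y on the tray centre. I aimed between the two, well inside the tray's margins.
  - The approach also overshot by about 5 mm before settling, without touching anything.

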